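Open the dial lock of the gauge carrier and present its shackle

TASK

Carry the gauge carrier level by its black handle, with the small ring in it, and set it down fully home in the railed nest plate. Then turn the lock's dial click by click until the gap in its disc has clicked home over the shackle's lug, pull the shackle straight up out of the lock and finish while still holding it up, bow uppermost and still, with the whole shackle at least 15 cm above the worktop. Leave the carrier in the nest, the dial in its open notch, and the bottle and the yellow plug where they are.

Things in the scene. Friction and masses are not known exactly. Their poses are not given: they have to be found in the camera images.
- carrier: Loose grey carrier, about 0.85 kg loaded, base 120 (x) by 192 mm (y); origin at the centre of its underside, z up. Open compartment with 42 mm high walls at its +y end (small ring inside). Aluminium lock block, top at 30 mm, on its -y half, with the dial on it and the shackle standing in it on the -x side. Black handle plate between them, at about the balance point.
- handle_grip (a point): Point in the handle plate, at carrier (0, 15, 74) mm, where the TCP takes it from above. The plate is 14 mm thick along the carrier's x (fingers close along x), 34 mm long along y, top at 86 mm. Frame has the carrier's axes.
- dial_grip (a point): Point on the dial's vertical axis, at carrier (12, -58, 73) mm, where the TCP takes the knob from above. The black fluted knob is round, 40 mm across, from 49 to 80 mm above the carrier's underside; grip at any yaw, fingers opened to 55 to 70 mm (shackle and handle stand 54 mm from the axis). Fixed to the carrier: does not turn with the dial.
- dial (a joint): Dial angle, rad, growing counter-clockwise from above. A spring roller clicks between the lobes of a click wheel at every multiple of 0.785 (about 0.1 N m from one notch to the next; it centres itself when let go near a notch). Only at 0 is the gap in the steel disc over the shackle's lug, freeing the shackle. Starts one to three notches on the plus side (0.785 to 2.36): turn clockwise.
- dial_gate (a point): Middle of the one gap, 20 mm wide, in the rim of the dial's dark steel disc (72 mm across), 33 mm from the axis, level with the disc's top; turns with the dial. A raised bright pointer on the knob's top, from its middle to its rim, points to it. At dial 0 it lies on the carrier's -x side of the axis, over the lug.
- shackle: Loose U-shaped shackle of 9 mm round steel bar, 43 mm wide, 80 mm high, 0.08 kg; origin midway between its leg ends, z up towards the bow, legs at y -17 and +17 mm. The legs stand 24 mm deep, with 1.5 mm of play, in sockets at carrier x = -48, y = -58 and -24 mm; origin 6 mm above the carrier's underside. A flat lug on one leg reaches 31 mm towards the dial's axis, under the disc.
- shackle_bow (a point): Middle of the straight bar at the top of the shackle, 76 mm above its origin (82 mm above the carrier's underside as it stands). The bar runs along the shackle's y, so the fingers close along its x; opened to 30 to 50 mm they clear the knob.
- nest: Nest plate fixed to the worktop, 150 (x) by 222 (y) by 6 mm; origin at the centre of its underside. Four aluminium rails with tops flared outward, 28 mm above the worktop, leave 126 by 198 mm for the carrier (3 mm of play on each side). Between the nest's and the carrier's places stands a fixed clamp 22 cm high at about x = 0.5, y = -0.06 m: carry over it.
- nest_seat (a point): Centre of the nest plate's upper face, 6 mm above the worktop, axes as the nest: the carrier's underside centre comes here, long sides parallel (either way round).
- boxed_ring: Small steel setting ring, 42 mm across, 16 mm high, 0.16 kg, lying loose on the floor of the carrier's compartment; origin at the centre of its underside.
- fluid_bottle: Bystander: small squeeze bottle standing on the worktop, 35 mm across, 94 mm high.
- yellow_plug: Bystander: yellow moulded plug on the worktop, 32 x 60 x 33 mm.
Things that resemble listed ones, but are neither listed nor needed, are in the scene too. What is shaped like the boxed_ring but blue is not meant.

How it is judged (in metres and radians):
On the way, in this order (a step that is already met when the one before it is completed fails the run):
1. the carrier is seated in the nest, level and let go (horizontal distance between carrier and nest_seat below 0.008 m and z of carrier in the frame of nest_seat below 0.003 m and angle between the x axis of carrier and the x axis of nest_seat, either way round below 0.09 rad and contact force between the fingers and carrier below 0.5 N and z of shackle in the frame of carrier below 0.012 m), for 0.2 s.
2. the dial has clicked into its open notch, the shackle still down (value of joint dial between -0.13 and 0.13 rad and z of shackle in the frame of carrier below 0.012 m), for 0.3 s.
3. the shackle is pulled clear of the lock (z of shackle in the frame of carrier above 0.06 m and contact force between the fingers and shackle above 1 N), for 0.1 s.
At the end, for the whole second after the job is handed in: The fingers hold the shackle bow up (within 0.35 rad), still, leg ends at least 0.15 m above the worktop, not touching the carrier; the carrier sits in the nest (within 8 mm, 0.09 rad, under 3 mm off the plate) with the small ring in it; the dial is within 0.13 rad of 0 (height (world z) of shackle above 0.15 m and angle between shackle's own z axis and vertical below 0.35 rad and linear speed of shackle below 0.03 m/s and contact force between the fingers and shackle above 1 N and contact force between shackle and carrier below 0.1 N and horizontal distance between carrier and nest_seat below 0.008 m and z of carrier in the frame of nest_seat below 0.003 m and angle between the x axis of carrier and the x axis of nest_seat, either way round below 0.09 rad and value of joint dial between -0.13 and 0.13 rad and horizontal distance between boxed_ring and carrier below 0.1 m and z of boxed_ring in the frame of carrier below 0.02 m); the arm keeps its last pose, push and grip.
It fails at once if the carrier is tipped (more than 0.35 rad) (angle between carrier's own z axis and vertical above 0.35 rad).
It fails at once if the small ring leaves the carrier (distance between boxed_ring and carrier above 0.13 m).
It fails at once if the bottle or the yellow plug is moved by more than 3 cm (distance of any of fluid_bottle, yellow_plug from where it was at the start of the episode above 0.03 m).
It also fails if it takes over 72 s, if anything falls off the work surface, if the arm or the gripper's body presses on something with over 40 N, if the wrist force passes 120 N, or if a joint passes its speed limit or range.

ROBOT

A 6-joint arm with a two-finger parallel gripper is mounted at the origin on a cart in front of the work surface, level with it; the furniture and walls round the work are solid. World frame = base frame: x ahead of the robot, y to its left, z up, the work surface at z = 0. Lengths are in mm, angles in rad, forces in N, time in s.
With the tool pointing down it reaches from about 350 to 775 mm from the base axis. Payload 7.3 kg.
Tool frame: the origin (TCP) lies between the finger pads, 19 mm behind the fingertips; this is the grasp point; x points along the fingers, z is the direction in which the jaws open and shut, and the axes are right-handed (so a half turn about x gives the same grasp; the last joint's range is limited). The gripper opens to 92 mm and grips with 3 to 60 N. Pads are 19 mm wide; open, the fingers measure 130 mm over their backs; the gripper's body (75 mm by 190 mm) begins 47 mm behind the grasp point.
Start: joints at [-1.473, 0.342, 1.524, -0, 1.275, -0.146], TCP at [126.752, -509.487, 245.541] pointing down, gripper open.
Joint ranges: [-2.53, 2.53], [-0.77, 2.02], [0.04, 2.7], [-1, 4.14], [0.28, 2.66], [-3.11, 3.11]. Speed limits (rad/s): [2.57, 2.57, 3.14, 3.14, 3.14, 3.14].

INTERFACE

Orientations are given as [roll, pitch, yaw] about the fixed x, y, z axes, in that order (R = Rz(yaw) Ry(pitch) Rx(roll)).
In Python, from plant import * gives the robot as it stands.
- The arm moves only by the tool carry_out, never from a script. Its argument "rows" is a list of rows, each a list of 4 numbers: the shift along the world's x, y, z in mm, then the turn about the world's z in degrees. In form: [[x, y, z, twist], ...]. A call has 1 to 20 rows; each row is the pose to reach, as a shift and turn from the pose measured when the call began; what a row does not reach only later rows make up. A row lasts 1/12 s, in which the tool goes at most 41.7 mm and 7.16 degrees, less where a joint would pass 70% of its speed; a pose out of reach is approached as far as the arm can. A call with a gripper value outside its range is refused whole. "hand" is the finger opening in mm, from 0 to 91.8, set as the call begins (left out, the last holds). The fingers move at their own pace and stop on an object; the grip force is fixed at half the most. Time passes only in rows, so rows that repeat a pose let the fingers close. It gives the time, the measured TCP pose, the force and the opening at its end, in the units of the state.
- get_obs(): the state, without advancing time (a new reading comes with each control period).
- capture(name): name is "side" or "top" or "wrist"; returns the picture (420x560x3 uint8, red, green, blue); there is no depth.
- camera_info(name): a dict with "camera_matrix" (3x3 intrinsics, pixels), "pose" (4x4, takes a point from camera to world coordinates); the wrist camera has in their place "mount" (4x4, takes a point from camera to tool coordinates, whose origin is the TCP and whose axes are the tool frame's). Camera axes: x right, y down, z forward; pixel columns grow to the right and rows downward; lengths in mm; the calibration is good to about 2 mm. A picture is of the moment at which its call begins: read the wrist's pose just before it. camera_info takes no time and is no camera call.
- close_job(): hands the job in, once; it reports no verdict.
The state is a dict: "time": time; "joint_positions": joint angles; "dq": joint speeds; "tau": joint torques, N m; "tool_pos": TCP position; "tcp_rot": TCP orientation; "contact_force": force on the tool from outside, world axes, zero at the start; "moment": the same for the moment, N m; "grip_width": finger opening in mm.
Only numpy, scipy, OpenCV 4.12 (cv2) and the standard library are available. Lean on these libraries where they do the work, as an engineer would, in place of code of your own. Each camera call takes 0.05 s, during which the arm holds its last target. There are 200 camera calls.

## Working session

There is one attempt and no reset: what is moved stays moved. The work goes in short steps, Python scripts to look and compute and a tool call to move; the robot and the scene stay as the last step left them, time stands still between calls to the robot, and variables do not carry over. Pictures are saved under pics/ and viewed, about 8 in all and at most 12, crops included, and the job is handed in when it is done.

Besides the shell and the picture viewer there is one more tool, called as a command line: name --pt "numbers of a row" for each row, then --argument value for the rest. carry_out: Moves the arm, as the interface text tells. Its arguments: {"type":"object","properties":{"rows":{"type":"array"},"hand":{"type":"number"}},"required":["rows"]}

```bash
mkdir -p pics; cat > h.py <<'E'
from plant import *
import numpy as np, cv2
from scipy.spatial.transform import Rotation as R
def save(name,img,scale=1): cv2.imwrite(f'pics/{name}.png',cv2.resize(img,None,fx=scale,fy=scale,interpolation=cv2.INTER_CUBIC)[:,:,::-1])
def ray(cam,uv,z):
    i=camera_info(cam);K=np.array(i['camera_matrix'])
    if cam=='wrist':
        o=get_obs();T=np.eye(4);T[:3,:3]=R.from_euler('xyz',o['tcp_rot']).as_matrix();T[:3,3]=o['tool_pos'];P=T@np.array(i['mount'])
    else: P=np.array(i['pose'])
    d=P[:3,:3]@np.linalg.solve(K,[uv[0],uv[1],1]);c=P[:3,3]
    return np.round(c+d*(z-c[2])/d[2],1)
E
python3 - <<'E'
from h import *
print(get_obs());
for c in('top','side'):
    print(camera_info(c)); im=capture(c); np.save(f'{c}.npy',im); save(c,im,1.4)
print(camera_info('wrist'))
E
```

```text
{'time': 0.0, 'joint_positions': array([-1.47301887e+00,  3.42723886e-01,  1.52504400e+00, -6.16313072e-06,
        1.27540760e+00, -1.46005133e-01]), 'dq': array([ 1.42803113e-03, -1.07203029e-03,  8.64202708e-05,  4.43313811e-04,
       -2.86368427e-04, -8.79168958e-04]), 'tau': array([-1.04150106e-04, -4.31242418e+01, -2.44215882e+01,  7.18101813e-02,
        5.59618778e-02, -1.05017259e-04]), 'tool_pos': array([ 126.7003185 , -509.07627882,  244.83492756]), 'tcp_rot': array([2.9993108 , 1.56921348, 1.67229886]), 'contact_force': array([-0.03762129,  0.11780928, -0.50182284]), 'moment': array([ 0.00212005,  0.03557176, -0.01554318]), 'grip_width': 91.86312105348465}
{'camera_matrix': array([[381.98159871,   0.        , 281.17220252],
       [  0.        , 381.98159871, 210.14151043],
       [  0.        ,   0.        ,   1.        ]]), 'pose': array([[ 1.82175281e-02, -9.91145144e-01,  1.31527276e-01,
         4.91339038e+02],
       [-9.99799346e-01, -1.69626018e-02,  1.06553737e-02,
        -3.33395104e+01],
       [-8.32997710e-03, -1.31694999e-01, -9.91255284e-01,
         9.4
[... 447 characters left out ...]
02],
       [ 6.99223051e-03, -6.22689194e-01, -7.82438033e-01,
         1.00867931e+03],
       [ 0.00000000e+00,  0.00000000e+00,  0.00000000e+00,
         1.00000000e+00]])}
{'camera_matrix': array([[375.8448331 ,   0.        , 280.53645221],
       [  0.        , 375.8448331 , 214.01353944],
       [  0.        ,   0.        ,   1.        ]]), 'mount': array([[ 1.02551501e-04, -2.58664799e-01,  9.65967138e-01,
        -1.38561883e+02],
       [-9.93813583e-04, -9.65966692e-01, -2.58664574e-01,
         6.91769721e+01],
       [ 9.99999501e-01, -9.33464822e-04, -3.56125925e-04,
        -1.44066055e-01],
       [ 0.00000000e+00,  0.00000000e+00,  0.00000000e+00,
         1.00000000e+00]])}
```

View pics/top.png

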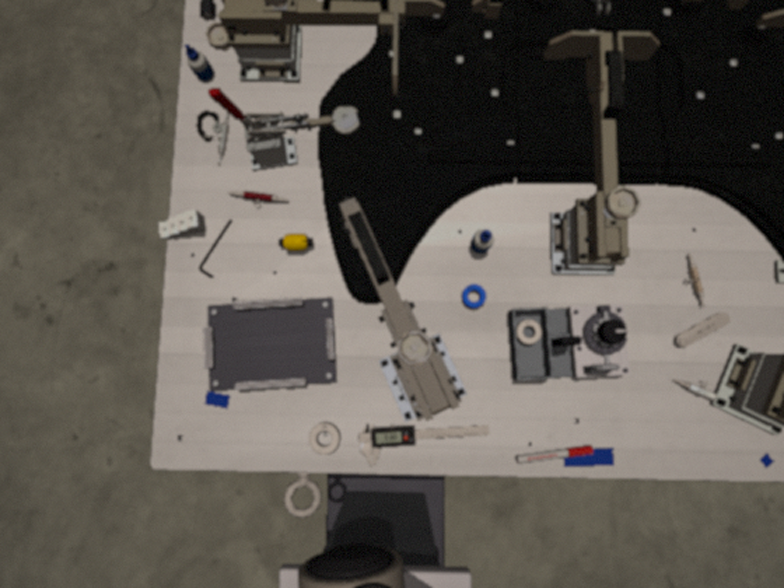

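View pics/side.png

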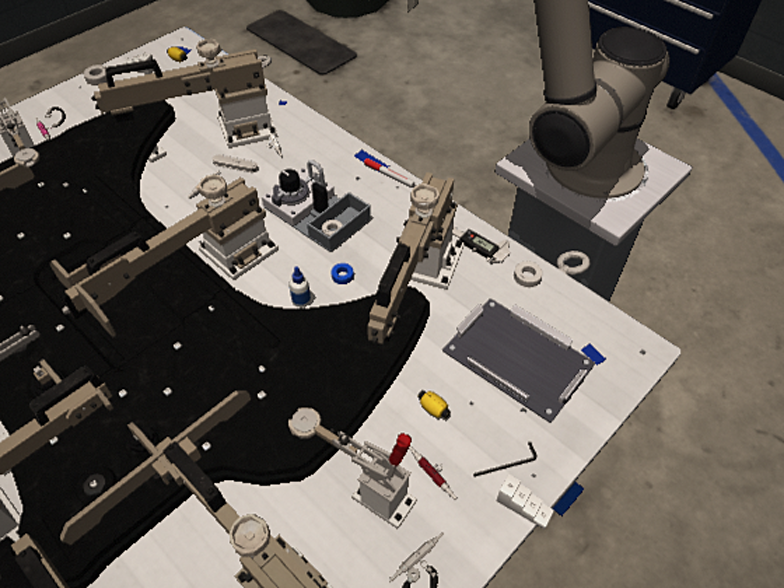

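Top view: the carrier (grey compartment + lock) is at about (570,343), the nest plate is at (271,343), the clamp between them at (415,345). There is no second carrier or nest plate in view. The grey ring in the compartment at (529,332) is the boxed ring. The blue ring at (473,296) and the loose rings at (324,437) and (302,497) are decoys. Next I enlarge both crops.

```bash
python3 - <<'E'
from h import *
im=np.load('top.npy')
a=im[208:288,355:460]; b=im[205:285,140:245]
save('crop',np.vstack([a,b]),3.7) if 0 else save('crop',np.hstack([a,b]),3.8)
E
```

```text
(no output)
```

View pics/crop.png

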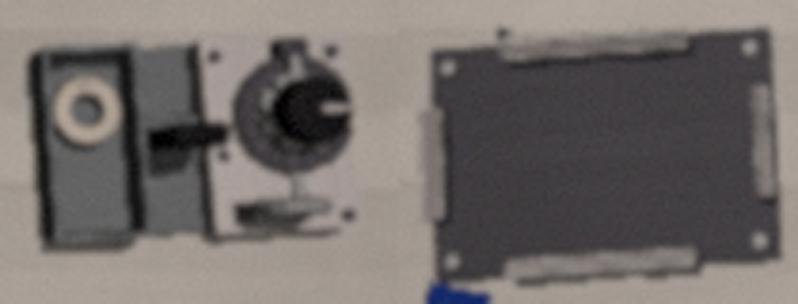

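The crop confirms both. Carrier: ring in the compartment (87,110), handle (190,135), pointer going right from the knob (330,107), i.e. to world −y, so the dial is at about +2 notches; shackle at (290,210) on the −x side. Nest: corner holes at (448,66), (750,47), (760,241), (451,261).

```bash
python3 - <<'E'
from h import *
f=lambda p,z:ray('top',((p[0]+.5)/3.8-.5+(140-105 if p[0]>399 else 355),(p[1]+.5)/3.8-.5+(205 if p[0]>399 else 208)),z)
N=[f(p,6) for p in[(448,66),(750,47),(760,241),(451,261)]]
print('nest',N,np.mean(N,0)); print([np.degrees(np.arctan2(*(a-b)[[0,1]]))  for a,b in((N[0],N[1]),(N[3],N[2]))])
for n,p,z in[('walltl',(32,50),42),('wallbl',(45,247),42),('wall inner top',(130,47),42),('inner bot',(135,240),42),('blockTL',(200,42),30),('blockBL',(212,240),30),('blockBR',(358,238),30),('handle R',(227,132),86),('handleL',(152,136),86),('knob',(315,108),80),('pointer end',(347,107),82),('bow',(300,205),86)]: print(n,f(p,z))
E
```

```text
nest [array([580.6, 293.7,   6. ]), array([596.4,  97.8,   6. ]), array([471.9,  87. ,   6. ]), array([455.7, 284. ,   6. ])] [526.15  190.625   6.   ]
[np.float64(-4.6111180034612635), np.float64(-4.701054946972198)]
walltl [ 588.7 -217.6   42. ]
wallbl [ 467.8 -224.4   42. ]
wall inner top [ 591.6 -278.5   42. ]
inner bot [ 473.  -279.3   42. ]
blockTL [ 596.9 -325.8   30. ]
blockBL [ 473.7 -330.1   30. ]
blockBR [ 476.5 -420.2   30. ]
handle R [ 537.5 -322.3   86. ]
handleL [ 534.4 -278.4   86. ]
knob [ 553.  -376.6   80. ]
pointer end [ 553.7 -394.7   82. ]
bow [ 495.8 -363.5   86. ]
```

```bash
python3 - <<'E'
from h import *
o=get_obs();M=R.from_euler('xyz',o['tcp_rot']).as_matrix();print(M.round(3))
z=M[:,2];print('jaw deg',np.degrees(np.arctan2(z[1],z[0])),'tooly deg',np.degrees(np.arctan2(M[1,1],M[0,1])))
for p in[(550,275),(612,275),(622,203)]: print(p,ray('top',np.array(p)/1.4,20),ray('top',np.array(p)/1.4,220))
E
```

```text
[[-0.     0.97   0.241]
 [ 0.001  0.241 -0.97 ]
 [-1.     0.    -0.001]]
jaw deg -76.0320725680753 tooly deg 13.967913983049053
(550, 275) [ 652.1 -295.3   20. ] [ 617.2 -238.5  220. ]
(612, 275) [ 653.9 -403.    20. ] [ 618.6 -322.8  220. ]
(622, 203) [ 783.7 -425.3   20. ] [ 720.3 -340.2  220. ]
```

carry_out --pt "0 0 40 0" --pt "30 15 65 7" --pt "70 35 65 14" --pt "110 55 65 21" --pt "150 75 65 28" --pt "190 95 65 35" --pt "230 115 65 42" --pt "270 135 60 49" --pt "305 155 55 56" --pt "340 175 45 63" --pt "375 190 30 70" --pt "405 207 10 77" --pt "405 207 -10 78.5" --pt "405 207 -10 78.5" --pt "405 207 -10 78.5" --hand 80

```text
time: 1.35
tool_pos: [531.3, -301.2, 233.1]
tcp_rot: [2.649, 1.565, 2.693]
contact_force: [-0.6, -0.2, 0.4]
grip_width: 80.1
```

```bash
python3 - <<'E'
from h import *
o=get_obs();M=R.from_euler('xyz',o['tcp_rot']).as_matrix();print(o['time'],o['tool_pos'],o['joint_positions'],o['contact_force'])
z=M[:,2];print('jaw deg',np.degrees(np.arctan2(z[1],z[0])))
im=capture('wrist'); np.save('w1.npy',im); save('w1',im,1.4)
E
```

```text
1.35 [ 531.26577767 -301.18062352  233.07018195] [-6.40605842e-01  5.13316517e-01  1.28664329e+00 -1.16183263e-03
  1.34747483e+00 -6.84174417e-01] [-0.60935046 -0.17347941  0.44815662]
jaw deg 2.5116507901749165
```

View pics/w1.png

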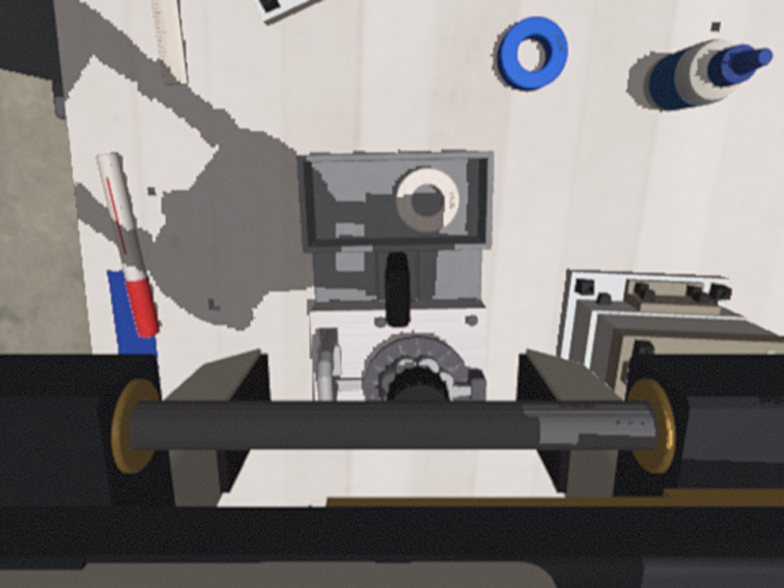

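The wrist view shows the handle at (398,252–327), compartment corners at (303,155), (493,152), (491,247), (306,250), and the ring at (428,200), all in the carrier.

```bash
python3 - <<'E'
from h import *
f=lambda p,z:ray('wrist',((p[0]+.5)/1.4-.5,(p[1]+.5)/1.4-.5),z)
for n,p,z in[('wTL',(303,155),42),('wTR',(493,152),42),('wBL',(304,250),42),('wBR',(491,247),42),('blL',(310,306),30),('blR',(487,306),30),('hnear',(398,327),86),('hfar86',(398,265),86),('hL',(386,300),86),('hR',(410,300),86)]: print(n,f(p,z))
E
python3 - <<'E'
import sys; sys.path.insert(0,'.')
import os; os.chdir('.')
from h import *
im=np.load('w1.npy'); save('w1c',im[165:290,215:355],4.5)
E
```

```text
wTL [ 472.8 -232.8   42. ]
wTR [ 588.  -226.3   42. ]
wBL [ 473.3 -291.1   42. ]
wBR [ 592.  -284.2   42. ]
blL [ 475.3 -331.4   30. ]
blR [ 595.1 -326.3   30. ]
hnear [ 534.4 -325.7   86. ]
hfar86 [ 532.8 -289.6   86. ]
hL [ 526.9 -310.    86. ]
hR [ 540.5 -309.4   86. ]
```

View pics/w1c.png

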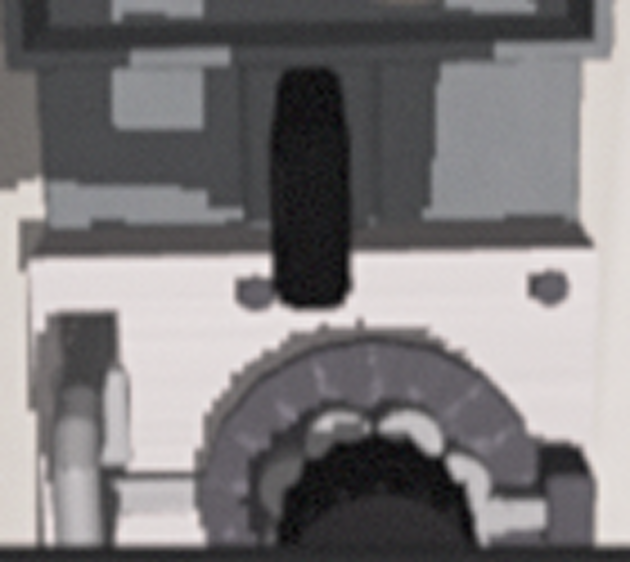

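carry_out --pt "2 -6 -15 0.3" --pt "2.7 -7.3 -45 0.3" --pt "2.7 -7.3 -80 0.3" --pt "2.7 -7.3 -115 0.3" --pt "2.7 -7.3 -140 0.3" --pt "2.7 -7.3 -153 0.3" --pt "2.7 -7.3 -159 0.3" --pt "2.7 -7.3 -159 0.3" --hand 50

```text
time: 2.07
tool_pos: [533.2, -310.9, 76.3]
tcp_rot: [2.993, 1.568, 3.038]
contact_force: [0.8, 0.8, 0.2]
grip_width: 50.1
```

carry_out --pt "0 0 0 0" --pt "0 0 0 0" --pt "0 0 0 0" --pt "0 0 0 0" --pt "0 0 0 0" --pt "0 0 0 0" --pt "0 0 0 0" --pt "0 0 0 0" --hand 0

```text
time: 2.73
tool_pos: [533.5, -310.9, 76.7]
tcp_rot: [-3.061, 1.569, -3.015]
contact_force: [-0.3, -0.1, 2.6]
grip_width: 13.7
```

carry_out --pt "0 0 3 0" --pt "0 0 8 0" --pt "0 0 15 0" --pt "0 0 20 0" --pt "0 0 20 0" --pt "0 0 20 0"

```text
time: 3.23
tool_pos: [533.5, -311.0, 96.9]
tcp_rot: [-2.954, 1.569, -2.908]
contact_force: [-0.1, -0.1, -9.4]
grip_width: 13.6
```

```bash
python3 - <<'E'
from h import *
o=get_obs();M=R.from_euler('xyz',o['tcp_rot']).as_matrix();print(o)
z=M[:,2];print('jaw deg',np.degrees(np.arctan2(z[1],z[0])),M.round(3))
im=capture('wrist'); np.save('w2.npy',im); save('w2',im,1.4)
E
```

```text
{'time': 3.2333, 'joint_positions': array([-0.65100839,  0.6517356 ,  1.43966104, -0.00173063,  1.05142792,
       -0.6959927 ]), 'dq': array([-0.00191105,  0.00898061,  0.00992767,  0.00042391, -0.00223156,
       -0.00029029]), 'tau': array([ 6.59561064e-02, -6.13077450e+01, -2.46081072e+01, -9.67031415e-02,
       -5.92158758e-02, -7.31385880e-03]), 'tool_pos': array([ 533.53677698, -310.96837412,   96.91174672]), 'tcp_rot': array([-2.95417658,  1.56885385, -2.90833237]), 'contact_force': array([-0.13943029, -0.12481568, -9.42321354]), 'moment': array([ 0.19900808, -0.07251996,  0.05794643]), 'grip_width': 13.609760210006083}
jaw deg 2.6266595622446025 [[-0.002 -0.046  0.999]
 [-0.     0.999  0.046]
 [-1.    -0.    -0.002]]
```

View pics/w2.png

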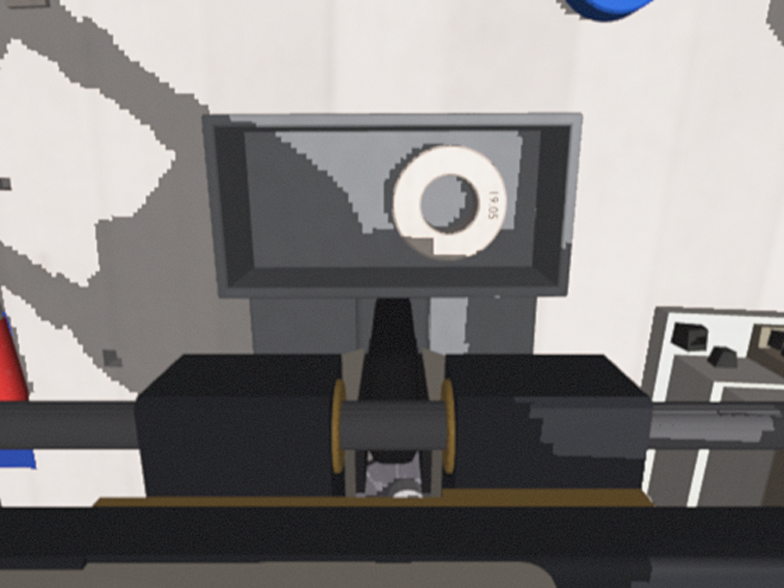

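Carrier is in the grip (13.6 mm = plate, 9.4 N load), ring still inside at (450,203), wall top corners (204,116), (581,114), (567,296), (219,298).

```bash
python3 - <<'E'
from h import *
f=lambda p,z:ray('wrist',((p[0]+.5)/1.4-.5,(p[1]+.5)/1.4-.5),z)
P=[f(p,62.2) for p in[(204,116),(581,114),(567,296),(219,298)]]
print(P,np.mean(P,0))
Y=np.radians(2.63); t=get_obs()['tool_pos']; A=np.array([[np.cos(Y),np.sin(Y)],[-np.sin(Y),np.cos(Y)]])
for p in P: print(A@(p-t)[:2])
E
```

```text
[array([ 470.5, -231.1,   62.2]), array([ 587.6, -225.3,   62.2]), array([ 590.9, -283.6,   62.2]), array([ 472.8, -289.7,   62.2])] [ 530.45  -257.425   62.2  ]
[-59.11701198  82.48678247]
[58.12578339 82.90741774]
[58.74715121 24.51740231]
[-59.50835665  23.84296907]
```

carry_out --pt "0 0 8 0" --pt "0 0 22 0" --pt "0 0 40 0" --pt "0 0 60 0" --pt "0 0 80 0" --pt "0 0 100 0" --pt "0 0 120 0" --pt "0 0 140 0" --pt "0 0 160 0" --pt "0 0 180 0" --pt "0 0 200 0" --pt "0 0 218 0" --pt "0 0 232 0" --pt "0 0 241 0" --pt "0 0 245 0" --pt "0 0 245 0"

```text
time: 4.62
tool_pos: [533.4, -310.8, 342.2]
tcp_rot: [-2.879, 1.569, -2.833]
contact_force: [0.5, 0.3, -9.5]
grip_width: 13.7
```

carry_out --pt "0 6 0 0" --pt "0 18 0 0" --pt "0 34 0 0.1" --pt "0 54 0 0.2" --pt "0 76 0 0.3" --pt "0 98 0 0.4" --pt "0 120 0 0.5" --pt "0 142 0 0.6" --pt "0 164 0 0.7" --pt "0 186 0 0.8" --pt "0 208 0 0.9" --pt "0 230 0 1" --pt "0 252 0 1" --pt "0 274 0 1" --pt "0 294 0 1" --pt "0 310 0 1" --pt "0 322 0 1" --pt "0 328 0 1" --pt "0 330 0 1" --pt "0 330 0 1"

```text
time: 6.28
tool_pos: [533.2, 19.4, 342.1]
tcp_rot: [-2.785, 1.569, -2.721]
contact_force: [0.4, -0.5, -9.4]
grip_width: 14.0
```

carry_out --pt "0 6 0 0" --pt "-1 18 0 0.2" --pt "-2 34 0 0.3" --pt "-3 54 0 0.4" --pt "-4 76 0 0.6" --pt "-5 98 0 0.8" --pt "-6 120 0 0.9" --pt "-7.5 142 0 0.9" --pt "-7.5 160 -5 0.9" --pt "-7.5 174 -15 0.9" --pt "-7.5 182 -30 0.9" --pt "-7.5 184.5 -48 0.9" --pt "-7.5 184.5 -68 0.9" --pt "-7.5 184.5 -90 0.9" --pt "-7.5 184.5 -112 0.9" --pt "-7.5 184.5 -134 0.9" --pt "-7.5 184.5 -156 0.9" --pt "-7.5 184.5 -176 0.9" --pt "-7.5 184.5 -190 0.9" --pt "-7.5 184.5 -197 0.9"

```text
time: 7.95
tool_pos: [524.3, 203.6, 142.1]
tcp_rot: [-2.923, 1.564, -2.844]
contact_force: [0.4, 0.1, -9.2]
grip_width: 13.7
```

carry_out --pt "0 0 0 0" --pt "0 0 0 0"

```text
time: 8.12
tool_pos: [524.1, 203.5, 141.7]
tcp_rot: [-2.931, 1.563, -2.852]
contact_force: [0.4, 0.1, -10.3]
grip_width: 13.9
```

```bash
python3 - <<'E'
from h import *
o=get_obs();M=R.from_euler('xyz',o['tcp_rot']).as_matrix();print(o['tool_pos'],o['joint_positions'])
z=M[:,2];print('jaw deg',np.degrees(np.arctan2(z[1],z[0])))
im=capture('wrist'); np.save('w3.npy',im); save('w3',im,1.4)
E
```

```text
[524.09512037 203.51386485 141.67395588] [ 2.34319427e-01  5.13457469e-01  1.55760706e+00 -5.02783486e-04
  1.07852597e+00  1.55827128e-01]
jaw deg 4.510617843203316
```

View pics/w3.png

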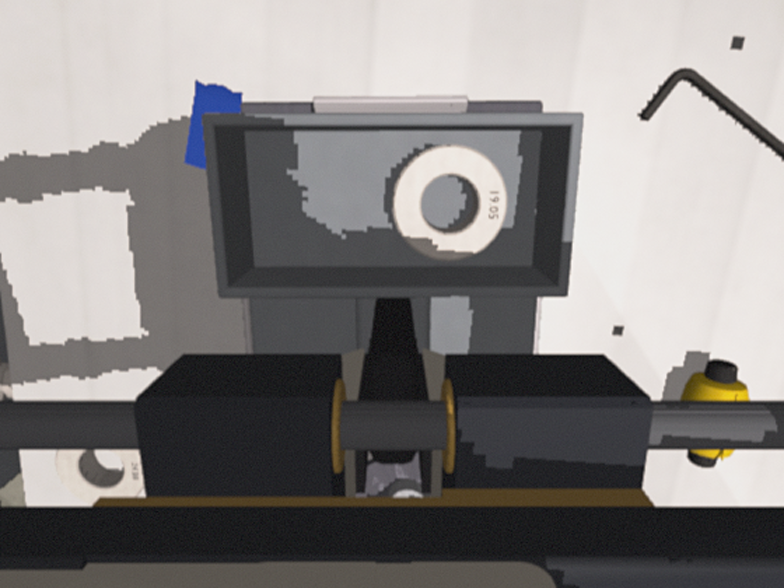

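The +y rail shows at (313–467, 96–112), the plate's far edge at v≈102 with its right corner at (542,101). Image blue tag at (215,125) is just tape on the table.

```bash
python3 - <<'E'
from h import *
f=lambda p,z:ray('wrist',((p[0]+.5)/1.4-.5,(p[1]+.5)/1.4-.5),z)
Y=np.radians(4.6);Rm=np.array([[np.cos(Y),-np.sin(Y)],[np.sin(Y),np.cos(Y)]])
c=f((542,101.5),6);print('corner',c,'seat',c[:2]-Rm@[75,111])
for a,b,z in[((313,97),(467,97),28)]:
    P,Q=f(a,z),f(b,z);m=(P+Q)/2;print(P,Q,np.degrees(np.arctan2(*(Q-P)[[1,0]])),'seat if mid, (rail outer top y~105)',m[:2]-Rm@[0,105])
E
python3 - <<'E'
import os; os.chdir('.')
from h import *
im=np.load('w3.npy'); save('w3c',im[60:100,140:400],3)
E
```

```text
corner [588.9 305.5   6. ] seat [523.04366472 188.84262517]
[480.2 296.9  28. ] [549.4 302.2  28. ] 4.37971018069542 seat if mid, (rail outer top y~105) [523.22088705 194.88821776]
```

View pics/w3c.png

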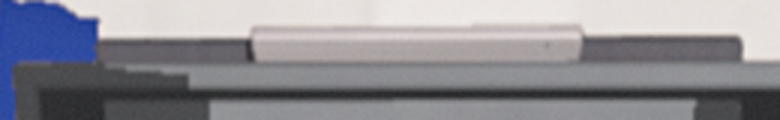

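carry_out --pt "0.2 -0.7 -6 0" --pt "0.2 -0.7 -14 0" --pt "0.2 -0.7 -22 0" --pt "0.2 -0.7 -30 0" --pt "0.2 -0.7 -36 0" --pt "0.2 -0.7 -40 0" --pt "0.2 -0.7 -44 0" --pt "0.2 -0.7 -46 0" --pt "0.2 -0.7 -46 0"

```text
time: 8.92
tool_pos: [524.7, 202.9, 96.0]
tcp_rot: [-2.923, 1.564, -2.844]
contact_force: [0.7, 0.1, -8.7]
grip_width: 13.7
```

carry_out --pt "0 0 -2 0" --pt "0 0 -4 0" --pt "0 0 -6 0" --pt "0 0 -8 0" --pt "0 0 -10 0" --pt "0 0 -11 0" --pt "0 0 -11 0"

```text
time: 9.5
tool_pos: [524.5, 202.9, 84.7]
tcp_rot: [-2.923, 1.563, -2.844]
contact_force: [-0.1, -0.2, -8.8]
grip_width: 13.9
```

carry_out --pt "0 0 -1 0" --pt "0 0 -2 0" --pt "0 0 -2.5 0" --pt "0 0 -3 0" --pt "0 0 -3 0"

```text
time: 9.92
tool_pos: [524.6, 203.0, 82.9]
tcp_rot: [-2.905, 1.564, -2.826]
contact_force: [-4.9, 0.5, 2.5]
grip_width: 14.2
```

carry_out --pt "0 0 0 0" --pt "0 0 0 0" --pt "0 0 0 0" --pt "0 0 0 0" --pt "0 0 0 0" --pt "0 0 0 0" --hand 50

```text
time: 10.42
tool_pos: [524.8, 203.0, 82.9]
tcp_rot: [-2.895, 1.565, -2.816]
contact_force: [-0.4, -0.2, -0.4]
grip_width: 47.4
```

carry_out --pt "0 0 10 0" --pt "0 0 30 0" --pt "0 0 55 0" --pt "0 0 80 0" --pt "0 0 105 0" --pt "0 0 125 0" --pt "0 0 140 0" --pt "0 20 150 0" --pt "0 0 150 0" --pt "0 0 150 0" --pt "0 0 150 0"

```text
time: 11.33
tool_pos: [524.8, 202.7, 233.4]
tcp_rot: [-2.893, 1.565, -2.815]
contact_force: [0.4, 0.1, 0.0]
grip_width: 49.8
```

```bash
python3 - <<'E'
from h import *
o=get_obs();M=R.from_euler('xyz',o['tcp_rot']).as_matrix();print(o['tool_pos'],o['joint_positions'],o['contact_force'])
z=M[:,2];print('jaw deg',np.degrees(np.arctan2(z[1],z[0])))
im=capture('wrist'); np.save('w4.npy',im); t=capture('top'); np.save('t4.npy',t)
a=cv2.resize(im[70:300,150:420],None,fx=1.8,fy=1.8,interpolation=cv2.INTER_CUBIC)
b=cv2.resize(t[205:285,140:245],None,fx=2.9,fy=2.9,interpolation=cv2.INTER_CUBIC)
H=max(a.shape[0],b.shape[0]);p=lambda q:np.pad(q,((0,H-q.shape[0]),(0,0),(0,0)))
save('w4',np.hstack([p(a),p(b)])); print(a.shape,b.shape)
E
```

```text
[524.76387274 202.7019254  233.44920285] [ 2.32669990e-01  4.23391429e-01  1.43333300e+00 -5.50041742e-04
  1.29050122e+00  1.54901111e-01] [3.60047645e-01 1.46056682e-01 3.13250185e-04]
jaw deg 4.464413699154809
(414, 486, 3) (232, 304, 3)
```

View pics/w4.png

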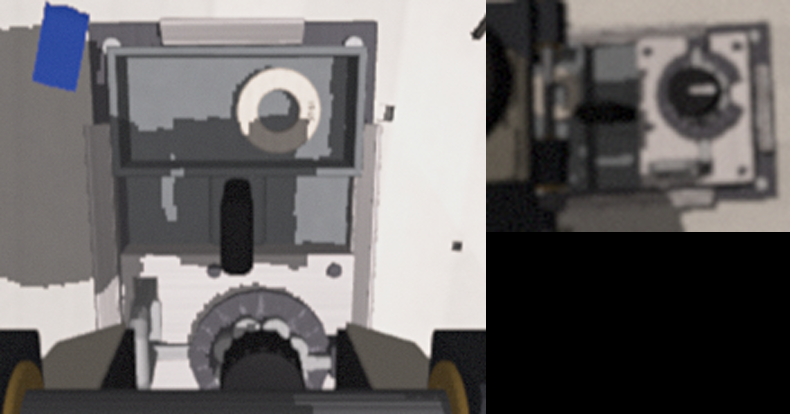

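The carrier sits between all four rails. The top crop (right) has the knob at (696,90) and the pointer and disc gap pointing right (−y), so it's two notches from open.

```bash
python3 - <<'E'
from h import *
g=lambda u,v,z:ray('top',((u-486)/2.9+140,v/2.9+205),z)
print('knob',g(692,91,86),'ptr tip',g(714,90,88),'disc',g(696,93,45), 'gap',g(732,93,45),'bow',g(676,168,88))
f=lambda p,z:ray('wrist',(p[0]/1.8+150,p[1]/1.8+70),z)
for n,p,z in[('wTL',(110,50),48),('wTR',(364,50),48),('wBL',(116,174),48),('hnear',(237,274),92),('plate R',(376,22),6),('plate L',(88,25),6)]: print(n,f(p,z))
E
```

```text
knob [542.8 132.1  86. ] ptr tip [543.8 114.8  88. ] disc [543.7 136.7  45. ] gap [544.3 107.5  45. ] bow [483.7 141.5  88. ]
wTL [459.8 280.   48. ]
wTR [575.6 288.9  48. ]
wBL [464.4 223.3  48. ]
hnear [525.3 191.   92. ]
plate R [587.1 305.1   6. ]
plate L [440.4 292.3   6. ]
```

carry_out --pt "4 -15 0 6" --pt "8 -30 0 12" --pt "12 -45 0 18" --pt "15 -60 0 24" --pt "17.6 -70 0 30" --pt "17.6 -70 -15 36" --pt "17.6 -70 -35 42" --pt "17.6 -70 -60 45" --pt "17.6 -70 -85 45" --pt "17.6 -70 -110 45" --pt "17.6 -70 -130 45" --pt "17.6 -70 -145 45" --pt "17.6 -70 -152 45" --pt "17.6 -70 -154 45" --pt "17.6 -70 -154 45" --hand 62

```text
time: 12.68
tool_pos: [542.3, 133.2, 78.7]
tcp_rot: [-3.013, 1.564, -2.149]
contact_force: [-0.3, 0.0, 0.4]
grip_width: 62.0
```

carry_out --pt "0 0 0 0" --pt "0 0 0 0" --pt "0 0 0 0" --pt "0 0 0 0" --pt "0 0 0 0" --pt "0 0 0 0" --hand 0

```text
time: 13.18
tool_pos: [542.6, 133.1, 79.4]
tcp_rot: [-2.878, 1.565, -2.015]
contact_force: [-1.9, -0.6, 4.0]
grip_width: 38.6
```

Gripped (38.6 mm on a 40 mm fluted knob). First click.

carry_out --pt "0 0 0 -5" --pt "0 0 0 -10" --pt "0 0 0 -15" --pt "0 0 0 -20" --pt "0 0 0 -25" --pt "0 0 0 -30" --pt "0 0 0 -35" --pt "0 0 0 -40" --pt "0 0 0 -45" --pt "0 0 0 -45" --pt "0 0 0 -45"

```text
time: 14.1
tool_pos: [542.1, 132.9, 79.5]
tcp_rot: [-2.865, 1.563, -2.784]
contact_force: [-4.5, -1.7, 2.2]
grip_width: 38.5
```

carry_out --pt "0 0 0 -5" --pt "0 0 0 -10" --pt "0 0 0 -15" --pt "0 0 0 -20" --pt "0 0 0 -25" --pt "0 0 0 -30" --pt "0 0 0 -35" --pt "0 0 0 -40" --pt "0 0 0 -45" --pt "0 0 0 -45" --pt "0 0 0 -45" --pt "0 0 0 -45"

```text
time: 15.1
tool_pos: [541.6, 132.9, 79.4]
tcp_rot: [-2.815, 1.562, 2.767]
contact_force: [-4.4, -0.7, 4.1]
grip_width: 38.4
```

carry_out --pt "0 0 0 0" --pt "0 0 0 0" --pt "0 0 0 0" --pt "0 0 0 0" --pt "0 0 0 0" --pt "0 0 0 0" --hand 62

```text
time: 15.6
tool_pos: [541.8, 132.9, 79.4]
tcp_rot: [-2.837, 1.563, 2.746]
contact_force: [0.5, 0.5, 0.1]
grip_width: 61.7
```

carry_out --pt "0 0 10 0" --pt "0 0 30 0" --pt "0 0 55 0" --pt "0 0 80 6" --pt "0 0 105 12" --pt "0 10 125 18" --pt "0 25 140 24" --pt "0 40 150 30" --pt "0 55 152 36" --pt "0 70 152 42" --pt "0 70 152 45" --pt "0 70 152 45" --pt "0 70 152 45"

```text
time: 16.68
tool_pos: [541.7, 202.9, 231.9]
tcp_rot: [-2.807, 1.563, -2.724]
contact_force: [-0.2, 0.5, 0.3]
grip_width: 61.9
```

```bash
python3 - <<'E'
from h import *
o=get_obs();M=R.from_euler('xyz',o['tcp_rot']).as_matrix();print(o['tool_pos'],o['joint_positions'],o['contact_force'])
z=M[:,2];print('jaw deg',np.degrees(np.arctan2(z[1],z[0])))
im=capture('wrist'); np.save('w5.npy',im); t=capture('top'); np.save('t5.npy',t)
a=cv2.resize(im[150:300,180:400],None,fx=1.8,fy=1.8,interpolation=cv2.INTER_CUBIC)
b=cv2.resize(t[205:285,170:245],None,fx=5,fy=5,interpolation=cv2.INTER_CUBIC)
H=max(a.shape[0],b.shape[0]);p=lambda q:np.pad(q,((0,H-q.shape[0]),(0,0),(0,0)))
save('w5',np.hstack([p(a),p(b)])); print(a.shape,b.shape)
E
```

```text
[541.70583063 202.94499255 231.93493181] [ 0.22675307  0.45490399  1.3868752  -0.00150073  1.30732792  0.14401964] [-0.23063643  0.45561222  0.2625718 ]
jaw deg 4.762461984596744
(270, 396, 3) (400, 375, 3)
```

View pics/w5.png

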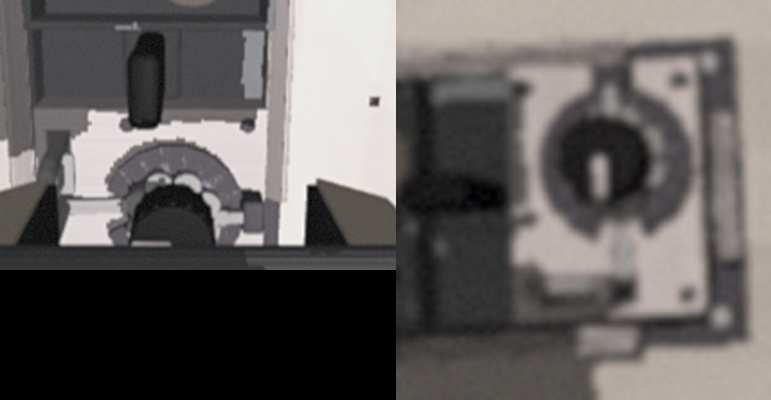

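The disc gap now faces down in the top crop, at (622,235) over the lug; the pointer runs (598,158)→(600,195), i.e. along carrier −x, so the dial is at 0. Now the bow.

carry_out --pt "-15 -15 0 0" --pt "-35 -35 0 0" --pt "-52 -50 -5 0" --pt "-60.6 -57.9 -20 0" --pt "-60.6 -57.9 -45 0" --pt "-60.6 -57.9 -75 0" --pt "-60.6 -57.9 -100 0" --pt "-60.6 -57.9 -120 0" --pt "-60.6 -57.9 -135 0" --pt "-60.6 -57.9 -142 0" --pt "-60.6 -57.9 -144 0" --pt "-60.6 -57.9 -144 0" --hand 38

```text
time: 17.78
tool_pos: [481.4, 144.4, 87.8]
tcp_rot: [-2.823, 1.563, -2.742]
contact_force: [-0.7, -0.2, 0.3]
grip_width: 37.9
```

carry_out --pt "0 0 0 0" --pt "0 0 0 0" --pt "0 0 0 0" --pt "0 0 0 0" --pt "0 0 0 0" --pt "0 0 0 0" --hand 0

```text
time: 18.28
tool_pos: [481.5, 144.5, 88.1]
tcp_rot: [-2.805, 1.563, -2.723]
contact_force: [-0.9, -0.8, 1.0]
grip_width: 8.0
```

carry_out --pt "0 0 2 0" --pt "0 0 5 0" --pt "0 0 8 0" --pt "0 0 12 0" --pt "0 0 15 0"

```text
time: 18.7
tool_pos: [481.7, 144.5, 103.6]
tcp_rot: [-2.79, 1.564, -2.709]
contact_force: [-0.9, -0.1, -0.9]
grip_width: 7.8
```

carry_out --pt "0 0 5 0" --pt "0 0 13 0" --pt "0 0 25 0" --pt "0 0 40 0" --pt "0 0 55 0" --pt "0 0 70 0" --pt "0 0 85 0" --pt "0 0 100 0" --pt "0 0 115 0" --pt "0 0 130 0" --pt "0 0 145 0" --pt "0 0 160 0" --pt "0 0 172 0" --pt "0 0 180 0" --pt "0 0 185 0" --pt "0 0 186 0" --pt "0 0 186 0" --pt "0 0 186 0" --pt "0 0 186 0"

```text
time: 20.28
tool_pos: [481.3, 144.4, 288.9]
tcp_rot: [-2.841, 1.562, -2.759]
contact_force: [-0.5, -0.8, -1.0]
grip_width: 7.7
```

```bash
python3 - <<'E'
from h import *
o=get_obs();print(o['time'],o['tool_pos'],o['grip_width'],o['contact_force'],np.abs(o['dq']).max())
s=capture('side'); w=capture('wrist')
a=cv2.resize(s[130:320,270:470],None,fx=2,fy=2,interpolation=cv2.INTER_CUBIC); b=cv2.resize(w[60:420,120:440],None,fx=1.05,fy=1.05)
print(a.shape,b.shape)
save('fin',np.hstack([a[:378],b[:378]]))
E
```

```text
20.2833 [481.34527889 144.43190488 288.91082171] 7.727601333214388 [-0.51932477 -0.84348879 -0.98332239] 0.004200761719072078
(380, 400, 3) (378, 336, 3)
```

View pics/fin.png

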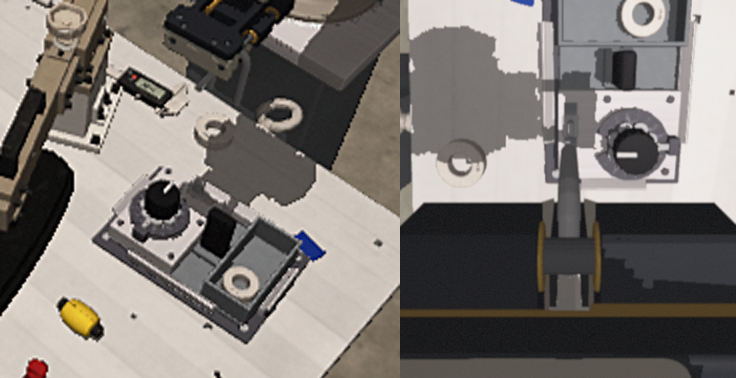

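The shackle is held upright with the lock empty below it. The carrier is in the nest with the ring inside, the pointer points to −x, and the plug is in place.

```bash
python3 -c "
from plant import *
print(close_job())"
```

```text
the job is handed in; nothing more can be done
None
```

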